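# Scrape the specimen plate clear and stow the scraper

## Task

Take the scraper block by its handle and wipe the four loose clay chips off the raised plate into the catch tray beside it, without touching the chips with the fingers (they are sharp). When all the chips lie in the tray, stand the scraper upright, fully down, in the empty one of the two wooden rests and let go. Leave the sanding block, tub, can and blue box where they are.

Things in the scene. Friction and masses are not known exactly. Their poses are not given: they have to be found in the camera images.
- plate: fixed raised aluminium plate, 200 (x) x 220 (y) mm, flat top 45 mm above the bench. Lips 4 mm thick, 12 mm high stand on its two edges x = -100 and +100 mm (192 mm clear between); the ends y = -110 and +110 mm are open and level. The tray is at one end, the rests at the other; which varies. Origin on the bench under its centre, z up, x roughly away from the robot
- tray: fixed open grey catch tray, 210 x 130 x 38 mm outside (x, y, z), walls and floor 4 mm, parallel to the plate and centred on its end: its centre is 177 mm from the plate's centre, 2 mm gap between the two, rim 7 mm lower than the plate's top. Origin at the centre of its underside on the bench
- rest_a: one of two identical open wooden boxes, 200 (x) x 60 (y) x 25 mm, walls and floor 4 mm (inside 192 x 52 mm), fixed on a 4 mm rubber mat (its inner floor is 8 mm above the bench), parallel to the plate. They stand side by side, 66 mm apart in y between centres; one is empty, the sanding block lies in the other. Origin at the centre of its underside
- rest_b: one of two identical open wooden boxes, 200 (x) x 60 (y) x 25 mm, walls and floor 4 mm (inside 192 x 52 mm), fixed on a 4 mm rubber mat (its inner floor is 8 mm above the bench), parallel to the plate. They stand side by side, 66 mm apart in y between centres; one is empty, the sanding block lies in the other. Origin at the centre of its underside
- scraper: loose scraper block, 0.3 to 0.6 kg, 110 mm high. Foot: grey block 176 (x) x 40 (y) x 45 mm high with flat faces. Handle: upright wooden board 110 (x) x 26 (y) mm centred on the foot, from 45 to 110 mm height, to be gripped across y. Origin at the centre of its underside, z up. Starts standing on the bench between robot and plate, its x roughly along world y
- chip1: a flat broken piece of fired clay tile, 60 x 42 mm, 9 mm thick, about 55 g; origin at the middle of its underside, z up; starts flat on the plate at any yaw, all of it between the lips and at least 15 mm from both open ends
- chip2: a flat broken piece of fired clay tile, 62 x 42 mm, 9 mm thick, about 55 g; origin at the middle of its underside, z up; starts flat on the plate at any yaw, all of it between the lips and at least 15 mm from both open ends
- chip3: a flat broken piece of fired clay tile, 58 x 44 mm, 9 mm thick, about 55 g; origin at the middle of its underside, z up; starts flat on the plate at any yaw, all of it between the lips and at least 15 mm from both open ends
- chip4: a flat broken piece of fired clay tile, 64 x 42 mm, 9 mm thick, about 55 g; origin at the middle of its underside, z up; starts flat on the plate at any yaw, all of it between the lips and at least 15 mm from both open ends
- block: bystander: loose low sanding block, 150 x 40 x 33 mm, cork below and wood on top, lying in one of the two rests; origin at the centre of its underside
- tub: bystander: loose white lidded tub, 100 mm diameter, 110 mm high, on the bench to the left; origin at the centre of its underside
- can: bystander: loose yellow can with paper label, 72 mm diameter, 130 mm high, on the bench to the right; origin at the centre of its underside
- sample_box: bystander: loose closed blue box, 80 x 80 x 30 mm, on the bench beyond the plate; origin at the centre of its underside

How it is judged:
On the way, in this order (a step that is already met when the one before it is completed fails the run):
1. the scraper, held in the fingers, is down on the plate (its foot within 20 mm of the top) (x of scraper in the frame of plate between -0.06 and 0.06 m and y of scraper in the frame of plate between -0.16 and 0.16 m and z of scraper in the frame of plate between 0.04 and 0.065 m and contact force between the fingers and scraper above 1 N), for 0.1 s.
2. all four chips lie in the catch tray while the scraper is still held (x of chip1 in the frame of tray between -0.104 and 0.104 m and y of chip1 in the frame of tray between -0.064 and 0.064 m and z of each of chip1, chip2, chip3, chip4 in the frame of tray below 0.038 m and x of chip2 in the frame of tray between -0.104 and 0.104 m and y of chip2 in the frame of tray between -0.064 and 0.064 m and x of chip3 in the frame of tray between -0.104 and 0.104 m and y of chip3 in the frame of tray between -0.064 and 0.064 m and x of chip4 in the frame of tray between -0.104 and 0.104 m and y of chip4 in the frame of tray between -0.064 and 0.064 m and contact force between the fingers and scraper above 1 N), for 0.2 s.
At the end, for the whole second after the job is handed in: all four chips at rest inside the tray, below its rim; the scraper released, upright (0.06 rad) and down on the floor of the empty rest (within 14 mm of its centre lengthways, 12 mm sideways); sanding block, tub, can and blue box within 20 mm of where they were (x of chip1 in the frame of tray between -0.104 and 0.104 m and y of chip1 in the frame of tray between -0.064 and 0.064 m and z of each of chip1, chip2, chip3, chip4 in the frame of tray below 0.038 m and x of chip2 in the frame of tray between -0.104 and 0.104 m and y of chip2 in the frame of tray between -0.064 and 0.064 m and x of chip3 in the frame of tray between -0.104 and 0.104 m and y of chip3 in the frame of tray between -0.064 and 0.064 m and x of chip4 in the frame of tray between -0.104 and 0.104 m and y of chip4 in the frame of tray between -0.064 and 0.064 m and linear speed of each of chip1, chip2, chip3, chip4, scraper below 0.03 m/s and angle between scraper's own z axis and vertical below 0.06 rad and ((x of scraper in the frame of rest_a between -0.014 and 0.014 m and y of scraper in the frame of rest_a between -0.012 and 0.012 m and z of scraper in the frame of rest_a below 0.008 m and angle between the x axis of scraper and the x axis of rest_a, either way round below 0.15 rad) or (x of scraper in the frame of rest_b between -0.014 and 0.014 m and y of scraper in the frame of rest_b between -0.012 and 0.012 m and z of scraper in the frame of rest_b below 0.008 m and angle between the x axis of scraper and the x axis of rest_b, either way round below 0.15 rad)) and distance of each of block, tub, can, sample_box from where it was at the start of the episode below 0.02 m); the robot touches nothing.
It fails at once if the fingers touch a chip (contact force between the fingers and chip1 above 0.5 N or contact force between the fingers and chip2 above 0.5 N or contact force between the fingers and chip3 above 0.5 N or contact force between the fingers and chip4 above 0.5 N).
It fails at once if a bystander is pushed more than 20 mm (distance of any of block, tub, can, sample_box from where it was at the start of the episode above 0.02 m).
It also fails if it takes over 51 s, if anything falls off the work surface, if the arm or the gripper's body presses on something with over 40 N, if the wrist force passes 120 N, or if a joint passes its speed limit or range.

## Robot

A 6-joint arm with a two-finger parallel gripper is mounted at the origin on the work surface. World frame = base frame: x ahead of the robot, y to its left, z up, the work surface at z = 0. Lengths are in m, angles in rad, forces in N, time in s.
With the tool pointing down it reaches from about 0.3 to 0.875 m from the base axis. Payload 6.4 kg.
Tool frame: the origin (TCP) lies on the centre line of the jaws, within the pads' length; the fingertips stand 8 mm ahead of it and the grasp point (between the pads) lies 11 mm behind it; z points along the fingers, y is the line along which they close (so a half turn about z gives the same grasp; the last joint's range is limited). The gripper opens to 85 mm and grips with 20 to 120 N. Pads are 22 mm wide; open, the fingers measure 114 mm over their backs; the gripper's body (76 mm by 85 mm) begins 54 mm behind the grasp point. The pads swing forward as they close: fully open they stand 13 mm farther back than shut.
Start: joints at [-1.375, 0.181, 1.607, -0, 1.354, -0.206], TCP at [0.225, -0.529, 0.213] pointing down, gripper open.
Joint ranges: [-2.99, 2.99], [-0.89, 2.07], [0.3, 2.58], [-1.14, 4.28], [0, 2.63], [-3.12, 3.12]. Speed limits (rad/s): [2.57, 2.57, 3.01, 3.14, 3.14, 3.14].

## Interface

Orientations are given as a unit quaternion [w, x, y, z].
In Python, from bench import ctrl gives the robot as it stands.
- The arm moves only by the shell command python3 -m handwheel 'ROWS' [OPENING]. ROWS is JSON, a list that holds one entry, the list of rows, each a list of 4 numbers: the shift along the tool's x, y, z each as a share of 20 cm, from -1 to 1, then the turn about the tool's z as a share of 1.5 rad, from -1 to 1. In form: [[[x, y, z, twist], ...]]. A call has 1 to 10 rows; each row is the pose to reach, as a shift and turn from the pose commanded when the call began, along the tool's axes at that moment; what a row does not reach only later rows make up. A row lasts 1/8 s, in which the tool goes at most 62.5 mm and 10.7 degrees, less where a joint would pass 70% of its speed; a pose out of reach is approached as far as the arm can. A call with a number of a shift or a turn outside -1 to 1 is refused whole. A call with a gripper value outside its range is refused whole. OPENING is the finger opening in mm, from 0 to 85.4, set as the call begins (- or left out, the last holds). The fingers move at their own pace and stop on an object; the grip force is fixed at half the most. Time passes only in rows, so rows that repeat a pose let the fingers close. It gives the time, the measured TCP pose, the force, the opening and the grip force at its end, in the units of the state.
- ctrl.get_obs(): the state, without advancing time (a new reading comes with each control period).
- ctrl.camera(name): name is "scene" or "side" or "wrist"; returns a dict with "color" (480x640x3 uint8, red, green, blue), "range_z" (480x640 float32, m along the optical axis (not along the pixel's ray), 0 where there is no reading), "K" (3x3 intrinsics, pixels), "pose" (4x4, takes a point from camera to world coordinates); the wrist camera has in their place "T_tool_cam" (4x4, takes a point from camera to tool coordinates, whose origin is the TCP and whose axes are the flange's). Camera axes: x right, y down, z forward; pixel columns grow to the right and rows downward; lengths in m; the calibration is good to about 2 mm. The wrist camera is an equidistant fisheye: a pixel r from the principal point sees the ray r / f radians off the axis. A picture is of the moment at which its call begins: read the wrist's pose just before it.
- ctrl.hand_in(): hands the job in; it is judged then, once.
The state is a dict: "time_s": time; "q": joint angles; "dq": joint speeds; "joint_efforts": joint torques, N m; "eef_pos": TCP position; "eef_rot": TCP orientation; "wrist_force": force on the tool from outside, world axes, zero at the start; "torque": the same for the moment, N m; "opening": opening from 0.0 (shut) to 1.0 (fully open); "grasp_force": force on a finger pad.
Only numpy, scipy, OpenCV 4.12 (cv2) and the standard library are available. Lean on these libraries where they do the work, as an engineer would, in place of code of your own. Each camera call takes 0.05 s, during which the arm holds its last target. There are 200 camera calls.

## Working session

There is one attempt and no reset: what is moved stays moved. The work goes in short steps, Python scripts to look and compute and a shell command to move; the robot and the scene stay as the last step left them, time stands still between calls to the robot, and variables do not carry over. Pictures are saved under pics/ and viewed, at most 10 in all, crops included, and the job is handed in when it is done.

```bash
mkdir -p pics; ls; python3 - <<'E'
from bench import ctrl
import cv2,numpy as np
o=ctrl.get_obs();print(o)
for n in("scene","side"):
    c=ctrl.camera(n);np.savez("/tmp/%s.npz"%n,**c)
    cv2.imwrite("pics/%s0.png"%n,c["color"][...,::-1]);print(n,c["K"].round(1).tolist(),c["pose"].round(3).tolist())
E
```

```text
pics
{'time_s': 0.0, 'q': array([-1.37528465e+00,  1.81563706e-01,  1.60804377e+00,  5.54365510e-05,
        1.35378179e+00, -2.06327166e-01]), 'dq': array([ 0.00205598,  0.00034368, -0.00112373,  0.00182891,  0.00053751,
        0.00092029]), 'joint_efforts': array([ 3.86422953e-04, -4.44872725e+01, -3.51335549e+01, -1.88787812e-04,
        9.09669092e-03, -1.62850000e-05]), 'eef_pos': array([ 0.22478992, -0.52859361,  0.21245415]), 'eef_rot': array([-8.98149515e-04,  9.79884303e-01,  1.99564388e-01,  3.19201675e-05]), 'wrist_force': array([ 0.03588263, -0.09432449, -0.18425908]), 'torque': array([ 0.02554379, -0.00309095, -0.01176972]), 'grasp_force': 0.0, 'opening': 0.9998770511783446}
scene [[484.8, 0.0, 323.6], [0.0, 484.8, 239.1], [0.0, 0.0, 1.0]] [[0.051, 0.717, -0.695, 1.505], [0.999, -0.037, 0.035, -0.026], [-0.001, -0.696, -0.718, 1.066], [0.0, 0.0, 0.0, 1.0]]
side [[547.9, 0.0, 321.1], [0.0, 547.9, 233.6], [0.0, 0.0, 1.0]] [[-0.931, -0.239, 0.275, 0.2], [-0.364, 0.626, -0.69, 0.85], [-0.007, -0.743, -0.67, 0.873], [0.0, 0.0, 0.0, 1.0]]
```

View pics/scene0.png

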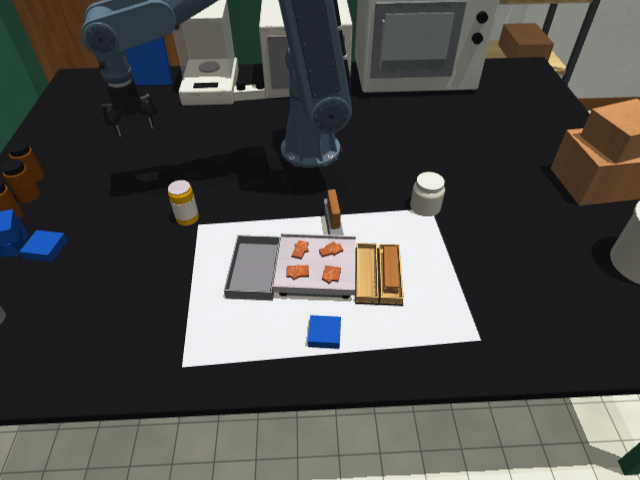

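View pics/side0.png

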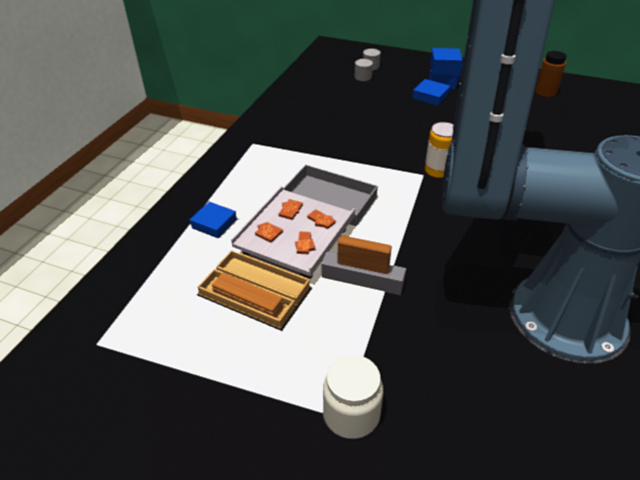

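The scene view shows the tray at the left (255,267), the plate with 4 chips (315,265), the empty rest (367,273), the rest with the block (391,272), and the scraper at (334,210). The scraper lies along world x. The side view agrees: scraper (365,262), rests (255,290), and the tray beyond the plate.

```bash
cat > h.py <<'E'
import numpy as np,cv2
def cloud(c):
    z=c["range_z"];K=c["K"];v,u=np.mgrid[:480,:640]
    p=np.stack([(u-K[0,2])/K[0,0]*z,(v-K[1,2])/K[1,1]*z,z],-1)@c["pose"][:3,:3].T+c["pose"][:3,3]
    p[z==0]=np.nan
    return p
def rect(P):
    (c,s,a)=cv2.minAreaRect(P.astype(np.float32)*1000);return np.round(c,1),np.round(s,1),round(a,2)
E
python3 - <<'E'
from h import *
for n in("scene","side"):
    c=dict(np.load("/tmp/%s.npz"%n));p=cloud(c);x,y,z=np.moveaxis(p,-1,0)
    hsv=cv2.cvtColor(c["color"],cv2.COLOR_RGB2HSV).astype(int);H,S,V=np.moveaxis(hsv,-1,0)
    roi=(x>.3)&(x<.95)&(y>-.35)&(y<.35)
    print(n,"bench z",np.nanmedian(z[roi&(V>200)&(S<25)&(z<.02)]))
    for lab,lo,hi in(("top .1-.12",.095,.125),("foot .04-.05",.036,.052),):
        m=(roi&(z>lo)&(z<hi)).astype(np.uint8)
        k,L,st,_=cv2.connectedComponentsWithStats(m)
        for i in range(1,k):
            if st[i,4]>60:
                q=p[L==i];print(lab,st[i].tolist(),"z",np.median(q[:,2]).round(4),rect(q[:,:2]),"hsv",np.median(hsv[L==i],0))
    # handle & chips : orange
    m=(roi&(S>120)&(V>60)).astype(np.uint8);k,L,st,_=cv2.connectedComponentsWithStats(m)
    for i in range(1,k):
        if st[i,4]>60:
            q=p[L==i];print("col",st[i].tolist(),"z",np.nanpercentile(q[:,2],[5,50,95]).round(4),rect(q[:,:2]),np.median(hsv[L==i],0))
# topdown height map
im=np.zeros((600,700,3),np.uint8)
for n in("scene","side"):
    c=dict(np.load("/tmp/%s.npz"%n));p=cloud(c).reshape(-1,3);col=c["color"].reshape(-1,3)[...,::-1]
    ok=(p[:,2]>-.02)&(p[:,2]<.16);p=p[ok];col=col[ok]
    r=((.95-p[:,0])*1000).round().astype(int);q=((.35-p[:,1])*1000).round().astype(int)
    k=(r>=0)&(r<598)&(q>=0)&(q<698)
    for i in np.argsort(p[:,2]):
        if k[i]: im[r[i]:r[i]+2,q[i]:q[i]+2]=col[i]
cv2.imwrite("pics/top.png",im)
E
```

```text
scene bench z -0.0007058116089140309
top .1-.12 [416, 174, 12, 19, 151] z 0.1077 (array([346.1, 335.7]), array([75.8, 28.5]), 0.1) hsv [ 33.  13. 239.]
top .1-.12 [327, 190, 14, 29, 249] z 0.1075 (array([424.3,  57.7]), array([116.8,  27. ]), 4.68) hsv [ 14. 165. 171.]
foot .04-.05 [412, 194, 14, 15, 61] z 0.0433 (array([368.8, 327.3]), array([63.6, 16.7]), 33.71) hsv [26. 23. 92.]
foot .04-.05 [271, 199, 85, 97, 3982] z 0.0442 (array([524.4,   2.8]), array([225.5, 380. ]), 84.02) hsv [166.  12. 215.]
foot .04-.05 [384, 247, 15, 42, 544] z 0.0397 (array([626.9, 206.6]), array([ 39.1, 152.7]), 82.34) hsv [ 14. 165. 186.]
col [327, 190, 14, 39, 329] z [0.0582 0.1062 0.1112] (array([397.1,  60.4]), array([ 41.8, 176. ]), 84.5) [ 14. 165. 151.]
col [292, 241, 16, 18, 198] z [0.0492 0.0524 0.0562] (array([560.2, -44.7]), array([39.6, 67.8]), 76.99) [ 10. 170. 193.]
col [320, 242, 23, 14, 195] z [0.0479 0.0524 0.0557] (array([565.8,  39.6]), array([42.4, 65.5]), 32.25) [ 10. 170. 191.]
col [356, 244, 23, 59, 1172] z [0.0035 0.008  0.0278] (array([624.7, 142. ]), array([ 63.1, 205.5]), 82.7
[... 1189 characters left out ...]
.0294 0.0329] (array([825.7,   0.9]), array([102.5, 115.4]), 80.27) [109. 234. 203.]
col [308, 210, 27, 18, 278] z [0.05   0.0539 0.0568] (array([556.5, -40.9]), array([41.8, 62.8]), 80.28) [ 10. 192. 206.]
col [256, 223, 26, 19, 307] z [0.0505 0.0538 0.0568] (array([653.7,  39.4]), array([45.5, 55.3]), 77.64) [ 10. 191. 209.]
col [296, 232, 19, 21, 301] z [0.0511 0.0541 0.0569] (array([562.4,  44. ]), array([38.3, 63.9]), 31.67) [ 10. 190. 206.]
col [338, 235, 53, 38, 1450] z [0.0539 0.091  0.1114] (array([458.2,  37. ]), array([ 81.4, 189.3]), 55.69) [ 13. 189.  79.]
col [198, 251, 112, 78, 5013] z [0.0064 0.0233 0.0425] (array([621.5, 165. ]), array([150.1, 202.3]), 84.2) [ 16. 153. 189.]
```

View pics/top.png

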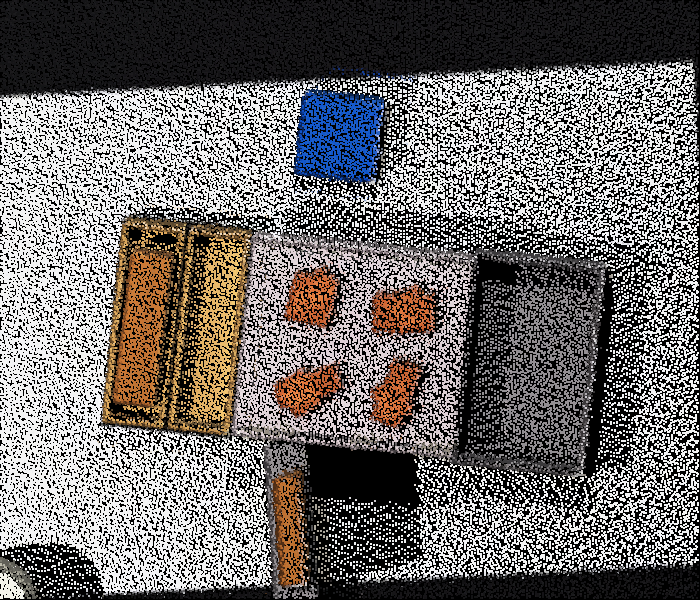

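The top-down map shows the plate, rests and tray yawed about -6°, and the scraper yawed about +4.7° at (0.422, 0.059). Next I'll fit the fixtures precisely in each view.

```bash
python3 - <<'E'
from h import *
for n in("scene","side"):
    c=dict(np.load("/tmp/%s.npz"%n));p=cloud(c);x,y,z=np.moveaxis(p,-1,0)
    hsv=cv2.cvtColor(c["color"],cv2.COLOR_RGB2HSV).astype(int);H,S,V=np.moveaxis(hsv,-1,0)
    a=np.radians(-6.2);R=np.array([[np.cos(a),np.sin(a)],[-np.sin(a),np.cos(a)]])
    q=(p[...,:2]-[.61,0])@R.T; X,Y=q[...,0],q[...,1]   # approx plate frame
    def line(m,ax,lab):
        P=q[m];t=P[:,ax];s=P[:,1-ax]
        for _ in range(4):
            f=np.polyfit(t,s,1);r=abs(s-np.polyval(f,t));k=r<max(2*np.median(r),.002);t,s=t[k],s[k]
        print(n,lab,len(t),"at mid %.4f"%np.polyval(f,0 if ax==0 else .0),"slope %.3f"%f[0])
    inr=(abs(Y)<.1)
    lip=inr&(z>.052)&(S<110)
    line(lip&(X>.07)&(X<.13),1,"far lip x");line(lip&(X<-.07)&(X>-.13),1,"near lip x")
    top=(z>.035)&(z<.05)&(S<60)&(abs(X)<.08)
    for lab,g in(("-",(Y<-.05)),("+",Y>.05)):
        e=[]
        for xb in np.arange(-.08,.08,.004):
            w=Y[top&g&(abs(X-xb)<.003)&(abs(Y)<.14)&(V>150)]
            if len(w): e.append((xb,w.min() if lab=="-" else w.max()))
        e=np.array(e);f=np.polyfit(e[:,0],e[:,1],1);print(n,"plate end",lab,f.round(4),np.median(e[:,1]).round(4))
    rest=(z>.022)&(z<.036)&(S>90)&(H<30)&(Y>.09)&(Y<.27)&(abs(X)<.15)
    for lab,lo,hi in(("wall1",.105,.126),("mid",.165,.19),("wall4",.23,.26)):
        m=rest&(Y>lo)&(Y<hi)&(abs(X)<.09)
        if m.sum()>10: line(m,0,lab); print(Y[m].min(),Y[m].max())
    m=rest&(Y>.11)&(Y<.172)
    print("rest X ext",np.percentile(X[m],[.5,99.5]).round(4), rect(q[rest]))
    tr=(z>.03)&(z<.043)&(V<140)&(Y<-.1)&(Y>-.27)&(abs(X)<.13)
    print("tray",rect(q[tr]))
E
```

```text
scene far lip x 109 at mid 0.0968 slope 0.001
scene near lip x 75 at mid -0.0981 slope 0.004
scene plate end - [ 0.0044 -0.1145] -0.1134
scene plate end + [0.0048 0.1044] 0.1044
scene wall1 73 at mid 0.1122 slope 0.003
0.11030023417688314 0.11417870882631502
scene mid 151 at mid 0.1742 slope -0.016
0.16614238866663278 0.18960039961834538
scene wall4 66 at mid 0.2335 slope 0.005
0.23172007217705343 0.23570425742662565
rest X ext [-0.102   0.1001] (array([ -1.1, 172.9]), array([205.7, 125.2]), 0.6)
tray (array([  -0.4, -174.1]), array([216.2, 142.1]), 1.6)
side far lip x 126 at mid 0.0914 slope 0.003
side near lip x 146 at mid -0.1044 slope -0.002
side plate end - [ 0.0142 -0.1122] -0.1121
side plate end + [-0.0032  0.1077] 0.1078
side wall1 186 at mid 0.1148 slope 0.007
0.10837323741932008 0.12422048054885375
side mid 199 at mid 0.1710 slope 0.001
0.16587894399804132 0.18649984202345424
side wall4 205 at mid 0.2369 slope 0.004
0.2301581819953319 0.24066995438057795
rest X ext [-0.1071  0.0938] (array([ -7. , 174.8]), array([201.5, 131.3]), 0.9)
tray (array([  -6.5, -174.6]), array([144.7, 211.1]), 89.4)
```

```bash
cat >> h.py <<'E'
from scipy.spatial.transform import Rotation as Ro
PC=np.array([.6061,-.0029]);PY=np.radians(-6.1)
def plate2w(x,y): return PC+np.array([[np.cos(PY),-np.sin(PY)],[np.sin(PY),np.cos(PY)]])@[x,y]
def w2plate(v): return np.array([[np.cos(PY),np.sin(PY)],[-np.sin(PY),np.cos(PY)]])@(np.asarray(v)[:2]-PC)
def toolR(o):
    q=o["eef_rot"];return Ro.from_quat([q[1],q[2],q[3],q[0]]).as_matrix()
def go(o,xyz,yaw):
    R=toolR(o);d=R.T@(np.array(xyz)-o["eef_pos"]);y0=np.arctan2(R[1,0],R[0,0])
    print("t %.2f tcp"%o["time_s"],o["eef_pos"].round(4),"yaw",np.degrees(y0).round(2),"shares",(d/.2).round(3),"twist",round((y0-yaw)/1.5,3))
E
for i in 1 2 3; do :; done
python3 -m handwheel '[[[0.23,-0.26,0,0],[0.46,-0.52,0,0],[0.685,-0.775,0,0],[0.685,-0.775,0,0]]]' 85
python3 -m handwheel '[[[0.23,-0.26,0,0],[0.46,-0.52,0,0],[0.685,-0.775,0,0],[0.685,-0.775,0,0]]]'
python3 -m handwheel '[[[0.23,-0.26,0,0.1],[0.46,-0.52,0,0.2],[0.685,-0.775,0,0.213],[0.685,-0.775,0,0.213],[0.685,-0.775,0,0.213]]]'
python3 - <<'E'
from bench import ctrl
from h import *
o=ctrl.get_obs();go(o,[.422,.059,.213],np.radians(4.67));c=ctrl.camera("wrist")
np.savez("/tmp/w1.npz",pos=o["eef_pos"],R=toolR(o),**c);cv2.imwrite("pics/w1.png",c["color"][...,::-1]);print(c["K"],c["T_tool_cam"].round(3))
E
```

```text
time_s: 0.6
eef_pos: [0.2909, -0.3299, 0.2129]
eef_rot: [-0.001, 0.98, 0.201, 0.0]
wrist_force: [-0.2, -0.5, 0.3]
opening: 0.993
grasp_force: 0.0
time_s: 1.1
eef_pos: [0.3564, -0.1344, 0.2134]
eef_rot: [0.0, 0.98, 0.201, 0.0]
wrist_force: [-0.3, -0.6, -0.5]
opening: 0.993
grasp_force: 0.0
time_s: 1.72
eef_pos: [0.4218, 0.0613, 0.2133]
eef_rot: [-0.0, 0.999, 0.043, -0.0]
wrist_force: [0.2, -0.7, 0.5]
opening: 0.998
grasp_force: 0.0
t 1.73 tcp [0.4218 0.0613 0.2133] yaw 4.95 shares [-0.     0.012  0.001] twist 0.003
[[371.64829954   0.         322.60106152]
 [  0.         371.64829954 239.14416087]
 [  0.           0.           1.        ]] [[ 0.001 -0.961 -0.278  0.071]
 [ 1.     0.001  0.    -0.   ]
 [ 0.    -0.278  0.961 -0.16 ]
 [ 0.     0.     0.     1.   ]]
```

View pics/w1.png

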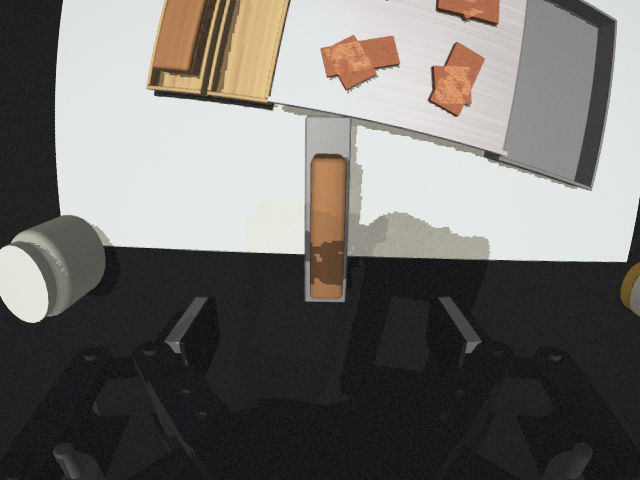

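The wrist view shows the handle at (328,225), spanning rows 155–298, with the foot under it. The fingers straddle it on either side. I'll measure the handle and near lip in this view.

```bash
cat >> h.py <<'E'
def wcloud(c,zplane=None):
    K=c["K"];v,u=np.mgrid[:480,:640];dx,dy=u-K[0,2],v-K[1,2];r=np.hypot(dx,dy);th=r/K[0,0]
    s=np.sin(th)/np.maximum(r,1e-9);d=np.stack([dx*s,dy*s,np.cos(th)],-1)
    T=c["T_tool_cam"];Rw=c["R"]@T[:3,:3];t=c["pos"]+c["R"]@T[:3,3]
    if zplane is not None:
        w=d@Rw.T;return t+w*((zplane-t[2])/w[...,2])[...,None]
    z=c["range_z"];p=(d/d[...,2:]*z[...,None])@Rw.T+t;p[z==0]=np.nan;return p
E
python3 - <<'E'
from h import *
c=dict(np.load("/tmp/w1.npz"));p=wcloud(c);x,y,z=np.moveaxis(p,-1,0)
hsv=cv2.cvtColor(c["color"],cv2.COLOR_RGB2HSV).astype(int);H,S,V=np.moveaxis(hsv,-1,0)
v,u=np.mgrid[:480,:640]
h=(abs(u-328)<30)&(v>145)&(v<305)&(S>110)
print("handle z",np.nanpercentile(z[h],[5,50,95]))
for zz in(.108,.110):print("plane",zz,rect(wcloud(c,zz)[h][:,:2]))
print("depth",rect(p[h&(z>.1)&(z<.12)][:,:2]))
f=(abs(u-328)<30)&(v>110)&(v<310)&(z>.035)&(z<.055)&(S<60)&(V>40)&(x<.515);print("foot",np.nanmedian(z[f]),rect(p[f][:,:2]))
print("bench",np.nanmedian(z[(V>200)&(v>120)&(u<250)&(u>110)&(v<240)]))
q=(p[...,:2]-PC)@np.array([[np.cos(PY),-np.sin(PY)],[np.sin(PY),np.cos(PY)]]);X,Y=q[...,0],q[...,1]
m=(z>.052)&(abs(Y)<.1)&(X<-.07)&(X>-.13)&(S<100);print("near lip",m.sum(),np.nanmedian(X[m]),np.polyfit(Y[m],X[m],1) if m.sum()>5 else 0)
m=(z>.022)&(z<.036)&(S>90)&(H<30)&(X<0)&(X>-.09)
for lo,hi in((.105,.122),(.165,.195),(.235,.255)):
    k=m&(Y>lo)&(Y<hi);print("wall",k.sum(),np.polyfit(X[k],Y[k],1) if k.sum()>5 else 0,np.percentile(Y[k],[2,98]) if k.sum() else 0)
k=(z>.02)&(z<.036)&(S>90)&(H<30)&(Y>.11)&(Y<.24)&(X<-.08);print("rest front",np.nanpercentile(X[k],[1,5,50]))
E
```

```text
handle z [0.10801144 0.10980289 0.11104212]
plane 0.108 (array([423.9,  55.5]), array([109.8,  31.2]), 4.36)
plane 0.11 (array([424.4,  55.6]), array([108.9,  30.9]), 4.36)
depth (array([423.1,  58.4]), array([108. ,  25.3]), 4.13)
foot 0.04481303697822067 (array([424. ,  58.2]), array([180.2,  44.5]), 2.35)
bench 0.000590122207149768
near lip 1124 -0.09797459463514811 [-0.00522173 -0.09786748]
wall 415 [0.00329865 0.11630669] [0.11430146 0.1184209 ]
wall 1299 [0.01477719 0.18187229] [0.17010029 0.1929324 ]
wall 226 [0.00870697 0.23812942] [0.23584534 0.23948422]
rest front [-0.10054758 -0.10019931 -0.09685218]
```

```bash
python3 -m handwheel '[[[0.008,0.015,0.25,0.007],[0.008,0.015,0.5,0.007],[0.008,0.015,0.6,0.007],[0.008,0.015,0.695,0.007],[0.008,0.015,0.695,0.007]]]' 85
python3 -m handwheel '[[[0,0,0,0],[0,0,0,0],[0,0,0,0],[0,0,0,0],[0,0,0,0],[0,0,0,0]]]' 15
python3 -m handwheel '[[[0,0,-0.1,0],[0,0,-0.3,0],[0,0,-0.45,0],[0,0,-0.45,0]]]'
python3 - <<'E'
from bench import ctrl
from h import *
o=ctrl.get_obs();go(o,[*plate2w(0,.135),o["eef_pos"][2]],PY)
E
```

```text
time_s: 2.4
eef_pos: [0.4218, 0.0554, 0.0731]
eef_rot: [-0.0, 0.999, 0.035, -0.002]
wrist_force: [0.2, -0.8, -0.2]
opening: 0.994
grasp_force: 0.0
time_s: 3.15
eef_pos: [0.4236, 0.0569, 0.0752]
eef_rot: [-0.0, 0.999, 0.036, 0.001]
wrist_force: [-2.6, 1.3, 5.7]
opening: 0.289
grasp_force: 59.4
time_s: 3.65
eef_pos: [0.4246, 0.0565, 0.166]
eef_rot: [0.0, 0.999, 0.036, 0.002]
wrist_force: [-0.5, 0.1, -6.0]
opening: 0.291
grasp_force: 60.3
t 3.65 tcp [0.4246 0.0565 0.166 ] yaw 4.13 shares [ 1.004 -0.303  0.004] twist 0.119
```

```bash
python3 -m handwheel '[[[0.25,-0.075,0,0.06],[0.5,-0.15,0,0.119],[0.75,-0.225,0,0.119],[1,-0.3,0,0.119],[1,-0.3,0,0.119],[1,-0.3,0,0.119]]]'
cat > look.py <<'E'
# where is the handle (held) relative to the plate, by depth in each view; heights too
from bench import ctrl
from h import *
import sys
o=ctrl.get_obs();go(o,[*plate2w(0,.135),.14],PY)
print("tcp in plate",w2plate(o["eef_pos"])*1000)
for n in("scene","side","wrist"):
    o=ctrl.get_obs();c=ctrl.camera(n)
    if len(sys.argv)>1 and n in sys.argv[2:]: cv2.imwrite("pics/%s_%s.png"%(n,sys.argv[1]),c["color"][...,::-1])
    if n=="wrist": c=dict(c,pos=o["eef_pos"],R=toolR(o));p=wcloud(c)
    else: p=cloud(c)
    hsv=cv2.cvtColor(c["color"],cv2.COLOR_RGB2HSV).astype(int);H,S,V=np.moveaxis(hsv,-1,0)
    t=o["eef_pos"];q=(p[...,:2]-t[:2])@np.array([[np.cos(PY),-np.sin(PY)],[np.sin(PY),np.cos(PY)]])
    near=(abs(q[...,0])<.1)&(abs(q[...,1])<.03)
    # foot top, either side of handle
    f=near&(abs(p[...,2]-(t[2]-.03))<.012)&(S<70)&(abs(q[...,0])>.055)
    if f.sum()>30:
        a=p[f];A=np.c_[q[f],np.ones(len(a))];co=np.linalg.lstsq(A,a[:,2],rcond=None)[0]
        print(n,"foot top",f.sum(),"z %.4f slope x %.3f y %.3f"%(co[2],co[0],co[1]),"rect rel tcp",rect(q[f]))
    h=near&(S>100)&(p[...,2]>t[2]-.02)&(p[...,2]<t[2]+.045)&(H<25)
    if h.sum()>30:print(n,"handle",h.sum(),"ztop %.4f"%np.percentile(p[h][:,2],97),"rect",rect(q[h]))
E
python3 look.py a wrist
```

```text
time_s: 4.4
eef_pos: [0.6163, 0.1308, 0.1611]
eef_rot: [0.0, 0.999, -0.053, -0.003]
wrist_force: [-0.1, 0.2, -5.1]
opening: 0.291
grasp_force: 60.7
t 4.40 tcp [0.6163 0.1308 0.1611] yaw -6.09 shares [ 0.021 -0.005  0.105] twist 0.0
tcp in plate [ -4.0817385  134.04116367]
scene foot top 199 z 0.1397 slope x -0.148 y 0.027 rect rel tcp (array([72.8,  0.1]), array([34.8, 38.9]), 0.23)
scene handle 409 ztop 0.1975 rect (array([4.2, 0.4]), array([ 25.9, 111.5]), 89.38)
side foot top 534 z 0.1315 slope x 0.009 y -0.114 rect rel tcp (array([-3.7,  2.4]), array([ 44., 177.]), 89.83)
side handle 1193 ztop 0.1982 rect (array([-4.2,  5. ]), array([111.7,  40. ]), 9.09)
wrist foot top 4908 z 0.1326 slope x 0.008 y 0.017 rect rel tcp (array([-0.9,  2. ]), array([ 40.2, 176. ]), 89.42)
wrist handle 14935 ztop 0.1989 rect (array([6.6, 7. ]), array([38.7, 95.1]), 89.91)
```

View pics/wrist_a.png

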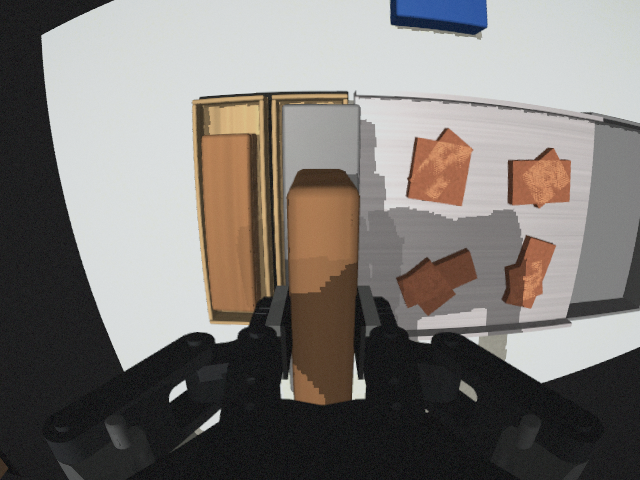

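The scraper hangs level, with its foot bottom 74 mm below the TCP and centred. The front of the foot is at about column 360, just off the plate end. The chips are well clear, from column 398 rightward.

```bash
python3 -m handwheel '[[[0.02,0.07,0.08,0],[0.02,0.07,0.16,0],[0.02,0.07,0.18,0],[0.02,0.07,0.18,0],[0.02,0.07,0.18,0]]]'
python3 look.py b
```

```text
time_s: 5.18
eef_pos: [0.6212, 0.1167, 0.1289]
eef_rot: [-0.0, 0.999, -0.053, 0.0]
wrist_force: [0.1, 0.1, -4.9]
opening: 0.29
grasp_force: 60.7
t 5.17 tcp [0.6212 0.1167 0.1289] yaw -6.1 shares [-0.012 -0.073 -0.055] twist 0.0
tcp in plate [  2.33911665 120.48831717]
scene foot top 198 z 0.1079 slope x -0.145 y -0.006 rect rel tcp (array([73.3,  1.1]), array([36.1, 37.1]), 0.72)
scene handle 392 ztop 0.1653 rect (array([ 4.7, -0.8]), array([107.8,  25.3]), 1.08)
side foot top 499 z 0.0984 slope x 0.013 y -0.112 rect rel tcp (array([-4.1,  2.1]), array([ 43.3, 179.2]), 89.55)
side handle 1108 ztop 0.1652 rect (array([-5.4,  7.4]), array([ 40.9, 111. ]), 83.63)
wrist foot top 4906 z 0.0987 slope x 0.012 y 0.016 rect rel tcp (array([-0.3,  1.6]), array([ 40.1, 175. ]), 89.83)
wrist handle 14971 ztop 0.1651 rect (array([ 6.7, -6. ]), array([94.8, 38.6]), 0.29)
```

```bash
python3 -m handwheel '[[[-0.008,0,0.02,0],[-0.008,0,0.035,0],[-0.008,0,0.04,0],[-0.008,0,0.04,0],[-0.008,0,0.04,0]]]'
python3 -m handwheel '[[[0,0,0.004,0],[0,0,0.008,0],[0,0,0.008,0]]]'
```

```text
time_s: 5.95
eef_pos: [0.6194, 0.1167, 0.1207]
eef_rot: [-0.0, 0.999, -0.053, 0.0]
wrist_force: [0.4, 0.5, -1.4]
opening: 0.287
grasp_force: 61.2
time_s: 6.32
eef_pos: [0.6198, 0.1168, 0.1204]
eef_rot: [-0.0, 0.999, -0.053, 0.001]
wrist_force: [-2.2, 0.8, 7.0]
opening: 0.287
grasp_force: 62.2
```

```bash
python3 -m handwheel '[[[0,0,-0.006,0],[0,0.04,-0.006,0],[0,0.09,-0.006,0],[0,0.14,-0.006,0],[0,0.19,-0.006,0],[0,0.24,-0.006,0],[0,0.29,-0.006,0],[0,0.34,-0.006,0],[0,0.39,-0.006,0],[0,0.39,-0.006,0]]]'
python3 look.py c wrist
```

```text
time_s: 7.58
eef_pos: [0.6113, 0.0379, 0.1204]
eef_rot: [0.0, 0.999, -0.054, 0.001]
wrist_force: [1.6, 1.8, 5.0]
opening: 0.282
grasp_force: 62.1
t 7.58 tcp [0.6113 0.0379 0.1204] yaw -6.18 shares [-0.005 -0.469 -0.098] twist -0.001
tcp in plate [ 0.80755662 41.09641275]
scene foot top 185 z 0.0968 slope x -0.115 y -0.014 rect rel tcp (array([73.6,  0.8]), array([39.6, 36.6]), 88.86)
scene handle 395 ztop 0.1567 rect (array([5.7, 0.7]), array([ 26.5, 105.7]), 89.0)
side foot top 457 z 0.0897 slope x 0.002 y -0.108 rect rel tcp (array([-3.9,  2.4]), array([ 45.1, 176.9]), 89.75)
side handle 1060 ztop 0.1568 rect (array([-4.9,  4.9]), array([109.5,  40.4]), 10.45)
wrist foot top 4754 z 0.0901 slope x 0.001 y 0.015 rect rel tcp (array([-0.8,  2. ]), array([ 40.1, 174.4]), 89.39)
wrist handle 14918 ztop 0.1563 rect (array([ 6.6, -6. ]), array([38.8, 94.5]), 89.97)
```

View pics/wrist_c.png

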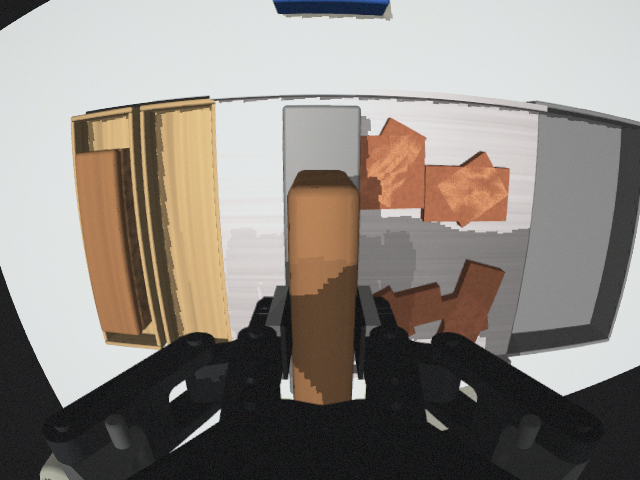

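The chips are flat in front of the foot face (column 360), all right of it, with the tray edge at column 538. I'll continue the sweep.

```bash
python3 -m handwheel '[[[0,0.05,-0.004,0],[0,0.1,-0.004,0],[0,0.15,-0.004,0],[0,0.2,-0.004,0],[0,0.25,-0.004,0],[0,0.3,-0.004,0],[0,0.35,-0.004,0],[0,0.4,-0.004,0],[0,0.45,-0.004,0],[0,0.5,-0.004,0]]]'
python3 -m handwheel '[[[0,0.05,0,0],[0,0.1,0,0],[0,0.15,0,0],[0,0.2,0,0],[0,0.25,0,0],[0,0.3,0,0],[0,0.33,0,0],[0,0.33,0,0],[0,0.33,0,0]]]'
python3 look.py d wrist scene
```

```text
time_s: 8.98
eef_pos: [0.5999, -0.0599, 0.1206]
eef_rot: [-0.001, 0.999, -0.053, -0.0]
wrist_force: [2.0, -0.5, -1.6]
opening: 0.284
grasp_force: 61.2
time_s: 10.1
eef_pos: [0.5928, -0.1264, 0.1203]
eef_rot: [0.0, 0.999, -0.053, -0.001]
wrist_force: [-0.4, -1.5, -3.6]
opening: 0.288
grasp_force: 61.0
t 10.10 tcp [ 0.5928 -0.1264  0.1203] yaw -6.1 shares [ 0.    -1.296 -0.1  ] twist -0.0
tcp in plate [  -0.13220064 -124.17416486]
scene foot top 202 z 0.0887 slope x -0.008 y -0.027 rect rel tcp (array([4. , 0.9]), array([174.2,  41.4]), 0.03)
scene handle 407 ztop 0.1563 rect (array([5.6, 0.8]), array([ 27.6, 105.6]), 89.37)
side foot top 373 z 0.0890 slope x 0.007 y -0.081 rect rel tcp (array([-3.,  4.]), array([178.6,  46.9]), 0.89)
side handle 940 ztop 0.1569 rect (array([-4.8,  7.7]), array([109.9,  36.6]), 2.42)
wrist foot top 4822 z 0.0901 slope x 0.007 y 0.014 rect rel tcp (array([-0.8,  1.7]), array([ 39.9, 174.5]), 89.93)
wrist handle 14980 ztop 0.1564 rect (array([ 6.7, -6. ]), array([94.6, 38.5]), 0.07)
```

View pics/wrist_d.png

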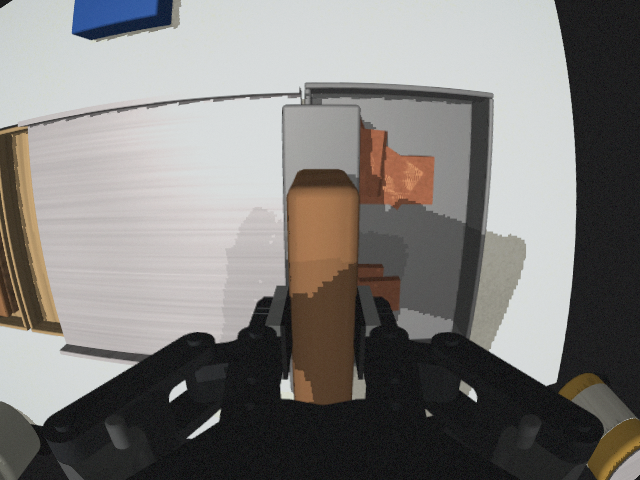

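The plate is clear, and the chips are in the tray in front of and under the foot (columns 360–435). I'll lift, back off and check the tray.

```bash
python3 -m handwheel '[[[0,0,-0.1,0],[0,-0.1,-0.25,0],[0,-0.35,-0.3,0],[0,-0.6,-0.3,0],[0,-0.6,-0.3,0]]]'
python3 look.py e wrist
python3 - <<'E'
from bench import ctrl
from h import *
for n in("scene","side"):
    c=ctrl.camera(n);p=cloud(c);hsv=cv2.cvtColor(c["color"],cv2.COLOR_RGB2HSV).astype(int);H,S,V=np.moveaxis(hsv,-1,0)
    q=(p[...,:2]-PC)@np.array([[np.cos(PY),-np.sin(PY)],[np.sin(PY),np.cos(PY)]])
    m=((H<14)&(S>120)&(V>40)&(abs(q[...,0])<.13)&(q[...,1]<.1)&(q[...,1]>-.3)&(p[...,2]<.07)).astype(np.uint8)
    k,L,st,_=cv2.connectedComponentsWithStats(m)
    for i in range(1,k):
        if st[i,4]>30:print(n,st[i].tolist(),"z",np.percentile(p[L==i][:,2],[2,50,98]).round(3),rect(q[L==i]))
E
```

```text
time_s: 10.88
eef_pos: [0.6065, -0.0027, 0.1826]
eef_rot: [-0.001, 0.999, -0.051, 0.001]
wrist_force: [-0.9, -1.1, -4.6]
opening: 0.287
grasp_force: 61.2
t 10.88 tcp [ 0.6065 -0.0027  0.1826] yaw -5.84 shares [ 0.001 -0.674  0.214] twist 0.003
tcp in plate [0.39927658 0.20374631]
scene foot top 200 z 0.1595 slope x -0.116 y -0.000 rect rel tcp (array([73.5,  1. ]), array([39.4, 35.9]), 88.64)
scene handle 437 ztop 0.2189 rect (array([2. , 0.6]), array([114.7,  26. ]), 0.61)
side foot top 442 z 0.1515 slope x 0.016 y -0.099 rect rel tcp (array([-4.3,  4.2]), array([ 42.7, 177.1]), 88.99)
side handle 1133 ztop 0.2185 rect (array([-4.6,  6.8]), array([111.7,  37.4]), 9.34)
wrist foot top 4926 z 0.1515 slope x 0.012 y 0.015 rect rel tcp (array([-0.6,  1.5]), array([ 40.2, 175.4]), 89.89)
wrist handle 14955 ztop 0.2180 rect (array([6.6, 0.5]), array([95. , 25.6]), 0.05)
scene [254, 245, 23, 17, 273] z [0.008 0.019 0.025] (array([ -59.3, -151.6]), array([67.3, 63.7]), 2.25)
scene [241, 272, 31, 19, 391] z [0.008 0.015 0.03 ] (array([  44.2, -160.9]), array([92.9, 63. ]), 63.86)
side [319, 185, 8, 8, 47] z [0.01  0.013 0.017] (array([  26.8, -192.1]), array([18.2, 34.8]), 27.09)
side [335, 197, 25, 16, 194] z [0.011 0.022 0.025] (array([ -57.5, -159.8]), array([64. , 48.9]), 4.65)
```

View pics/wrist_e.png

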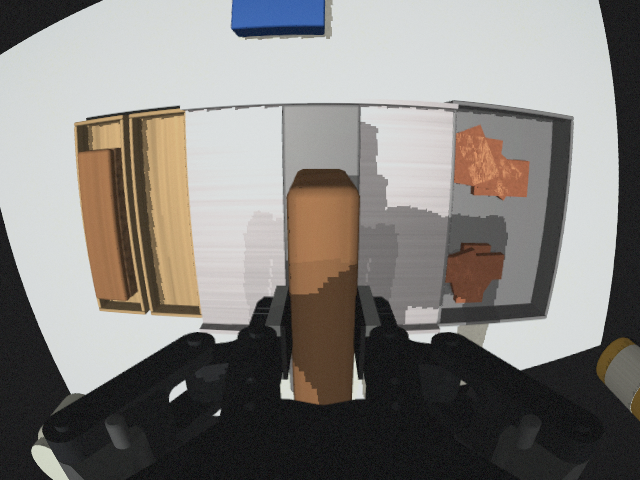

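All four chips are in the tray: two at (490,160), two at (475,270), with tops at or below 0.030 m. Now I'll move over the empty rest (columns 135–195).

```bash
python3 -m handwheel '[[[0,-0.25,0,0],[0,-0.5,0,0],[0,-0.715,0,0.001],[0,-0.715,0,0.001],[0,-0.715,0,0.001],[0,-0.715,0,0.001]]]'
python3 -m handwheel '[[[0,0,0.15,0],[0,0,0.25,0],[0,0,0.32,0],[0,0,0.32,0],[0,0,0.32,0],[0,0,0.32,0]]]'
python3 look.py f wrist
python3 - <<'E'
from bench import ctrl
from h import *
R=np.array([[np.cos(PY),-np.sin(PY)],[np.sin(PY),np.cos(PY)]])
for n in("scene","side","wrist"):
    o=ctrl.get_obs();c=ctrl.camera(n)
    p=wcloud(dict(c,pos=o["eef_pos"],R=toolR(o))) if n=="wrist" else cloud(c)
    hsv=cv2.cvtColor(c["color"],cv2.COLOR_RGB2HSV).astype(int);H,S,V=np.moveaxis(hsv,-1,0)
    q=(p[...,:2]-PC)@R;X,Y,z=q[...,0],q[...,1],p[...,2]
    m=(z>.024)&(z<.034)&(S>80)&(H<30)&(abs(X)<.11)
    for lo,hi in((.105,.122),(.165,.185),(.23,.255)):
        k=m&(Y>lo)&(Y<hi)&(abs(X)<.085)
        if k.sum()>15:print(n,"wall",k.sum(),np.median(Y[k]).round(4),np.percentile(Y[k],[3,97]).round(4),"slope",np.polyfit(X[k],Y[k],1)[0].round(3))
    k=m&(Y>.118)&(Y<.168)
    for s in(1,-1):
        kk=k&(s*X>.085)
        if kk.sum()>5:print(n,"end",s,kk.sum(),np.percentile(X[kk],[3,50,97]).round(4))
E
```

```text
time_s: 11.88
eef_pos: [0.6214, 0.1339, 0.1807]
eef_rot: [0.0, 0.998, -0.055, -0.0]
wrist_force: [0.1, -0.9, -6.0]
opening: 0.286
grasp_force: 61.6
time_s: 12.62
eef_pos: [0.6221, 0.1356, 0.118]
eef_rot: [-0.0, 0.999, -0.054, 0.001]
wrist_force: [-0.1, -0.1, -5.1]
opening: 0.287
grasp_force: 61.5
t 12.62 tcp [0.6221 0.1356 0.118 ] yaw -6.19 shares [-0.006  0.022 -0.11 ] twist -0.001
tcp in plate [  1.16942197 139.44912214]
scene foot top 195 z 0.0943 slope x -0.115 y 0.065 rect rel tcp (array([73.4, -0. ]), array([39.5, 36.8]), 89.6)
scene handle 382 ztop 0.1546 rect (array([5. , 4.7]), array([ 34.2, 107.9]), 86.15)
side foot top 518 z 0.0869 slope x 0.014 y -0.087 rect rel tcp (array([-3.5,  2.7]), array([ 42.4, 179.9]), 89.88)
side handle 1099 ztop 0.1540 rect (array([-4.2,  5.2]), array([112.2,  39.9]), 8.97)
wrist foot top 4884 z 0.0872 slope x 0.011 y 0.013 rect rel tcp (array([-0. ,  1.1]), array([ 39.9, 174.3]), 89.86)
wrist handle 14966 ztop 0.1536 rect (array([7.4, 2.5]), array([47.3, 95.6]), 78.82)
scene wall 68 0.1162 [0.1137 0.1171] slope -0.002
scene wall 129 0.18 [0.1701 0.1834] slope 0.005
scene wall 58 0.2373 [0.2354 0.2396] slope 0.004
scene end 1 35 [0.0964 0.1006 0.1036]
side wall 287 0.1747 [0.1705 0.184 ] slope -0.009
side wall 338 0.2381 [0.2301 0.2421] slope 0.019
side end 1 19 [0.0932 0.0943 0.0962]
side end -1 59 [-0.1027 -0.1009 -0.092 ]
wrist wall 2186 0.1804 [0.1706 0.1841] slope -0.005
wrist wall 1254 0.2373 [0.236  0.2395] slope 0.003
wrist end 1 457 [0.096  0.0976 0.0996]
```

View pics/wrist_f.png

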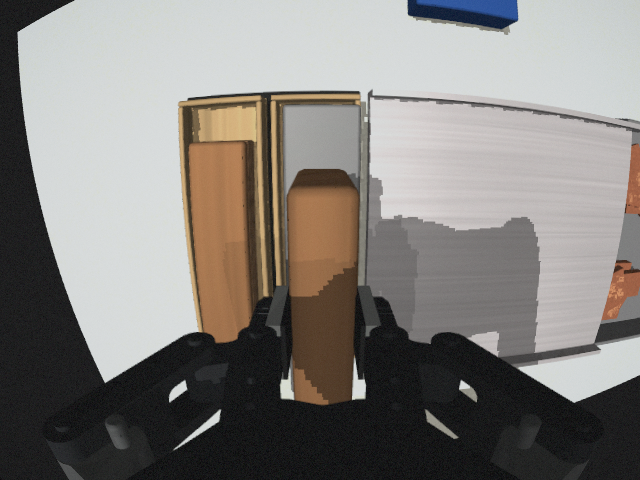

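The foot sits over the empty rest; in the picture its right edge at column 360 is 3 mm too near the plate. I'll correct and lower.

```bash
python3 -m handwheel '[[[-0.007,-0.016,0,0],[-0.007,-0.016,0,0],[-0.007,-0.016,0.05,0],[-0.007,-0.016,0.1,0],[-0.007,-0.016,0.13,0],[-0.007,-0.016,0.13,0],[-0.007,-0.016,0.13,0]]]'
python3 look.py g
```

```text
time_s: 13.8
eef_pos: [0.6204, 0.1389, 0.0909]
eef_rot: [-0.0, 0.999, -0.054, 0.0]
wrist_force: [0.6, 1.1, -5.2]
opening: 0.288
grasp_force: 61.5
t 13.80 tcp [0.6204 0.1389 0.0909] yaw -6.2 shares [ 0.004  0.037 -0.245] twist -0.001
tcp in plate [ -0.81136402 142.47707885]
scene foot top 181 z 0.0678 slope x -0.114 y 0.021 rect rel tcp (array([73.5, -0.1]), array([38.3, 35.9]), 88.43)
scene handle 391 ztop 0.1276 rect (array([ 7.5, -2.3]), array([102.9,  44.4]), 10.59)
side foot top 505 z 0.0602 slope x 0.010 y -0.084 rect rel tcp (array([1.3, 1.7]), array([ 50.3, 187.7]), 87.03)
side handle 1052 ztop 0.1276 rect (array([-4.5,  5.2]), array([110.9,  41.2]), 10.64)
wrist foot top 4877 z 0.0608 slope x 0.010 y 0.011 rect rel tcp (array([-0.4,  1.1]), array([ 39.9, 174.7]), 89.81)
wrist handle 14989 ztop 0.1272 rect (array([6.2, 0.4]), array([25.9, 95.6]), 89.92)
```

```bash
python3 -m handwheel '[[[0,0,0.02,0],[0,0,0.04,0],[0,0,0.047,0],[0,0,0.047,0],[0,0,0.047,0]]]'
python3 look.py h
```

```text
time_s: 14.58
eef_pos: [0.621, 0.139, 0.0834]
eef_rot: [-0.0, 0.999, -0.054, 0.001]
wrist_force: [-2.4, 0.6, 6.6]
opening: 0.29
grasp_force: 63.0
t 14.57 tcp [0.621  0.139  0.0834] yaw -6.18 shares [ 0.002  0.039 -0.283] twist -0.001
tcp in plate [ -0.26505045 142.71318628]
scene foot top 179 z 0.0613 slope x -0.133 y -0.009 rect rel tcp (array([72.8,  0. ]), array([37.9, 35.1]), 89.82)
scene handle 387 ztop 0.1206 rect (array([ 7.3, -2.3]), array([104.1,  45.1]), 11.84)
side foot top 498 z 0.0525 slope x 0.004 y -0.073 rect rel tcp (array([-4.5,  0.7]), array([178.2,  54.5]), 2.63)
side handle 1047 ztop 0.1199 rect (array([-4.9,  5.2]), array([111.3,  40.4]), 9.9)
wrist foot top 4725 z 0.0528 slope x 0.002 y 0.008 rect rel tcp (array([-1.6,  1. ]), array([ 40. , 175.2]), 89.96)
wrist handle 14921 ztop 0.1191 rect (array([6.7, 6.8]), array([94.1, 38.7]), 0.03)
```

```bash
python3 -m handwheel '[[[0,0,-0.003,0],[0,0,-0.003,0],[0,0,-0.003,0],[0,0,-0.003,0],[0,0,-0.003,0]]]' 75
python3 -m handwheel '[[[0,0,-0.1,0],[0,0,-0.3,0],[0,0,-0.5,0],[0,0,-0.5,0],[0,0,-0.5,0],[0,0,-0.5,0]]]'
python3 - <<'E'
from bench import ctrl
from h import *
R=np.array([[np.cos(PY),-np.sin(PY)],[np.sin(PY),np.cos(PY)]])
for n in("scene","side","wrist"):
    o=ctrl.get_obs();c=ctrl.camera(n)
    if n=="wrist":cv2.imwrite("pics/end.png",c["color"][...,::-1])
    p=wcloud(dict(c,pos=o["eef_pos"],R=toolR(o))) if n=="wrist" else cloud(c)
    q=(p[...,:2]-PC)@R;X,Y,z=q[...,0],q[...,1],p[...,2]
    for lab,a,b in(("handle",.1,.13),("foot",.043,.062)):
        m=(z>a)&(z<b)&(abs(X)<.1)&(Y>.115)&(Y<.175)
        if m.sum()>20:
            co=np.linalg.lstsq(np.c_[q[m],np.ones(m.sum())],p[m][:,2],rcond=None)[0]
            print(n,lab,m.sum(),np.median(z[m]).round(4),rect(q[m]),"slope",co[:2].round(3))
E
```

```text
time_s: 15.35
eef_pos: [0.6202, 0.1388, 0.0819]
eef_rot: [0.0, 0.999, -0.054, -0.0]
wrist_force: [1.1, 0.3, 0.2]
opening: 0.876
grasp_force: 0.0
time_s: 16.1
eef_pos: [0.6193, 0.1388, 0.1808]
eef_rot: [0.0, 0.999, -0.054, -0.001]
wrist_force: [0.4, -0.2, 0.3]
opening: 0.883
grasp_force: 0.0
scene handle 330 0.1162 (array([  2.4, 143.1]), array([ 25.1, 111.5]), 89.36) slope [-0.036 -0.008]
scene foot 355 0.0516 (array([  0.8, 143.4]), array([ 39.9, 179.7]), 89.86) slope [0.002 0.015]
side handle 743 0.1165 (array([ -5.2, 145. ]), array([ 31.2, 111.3]), 89.79) slope [ 0.017 -0.383]
side foot 891 0.0529 (array([ -4.3, 145.5]), array([ 44.1, 178.5]), 89.49) slope [ 0.005 -0.077]
wrist handle 6633 0.1178 (array([ -1.1, 144.2]), array([ 26.6, 109.1]), 89.99) slope [-0.007  0.003]
wrist foot 3570 0.0528 (array([ -1.2, 144.1]), array([ 40.3, 175.4]), 89.86) slope [ 0.    -0.001]
```

View pics/end.png

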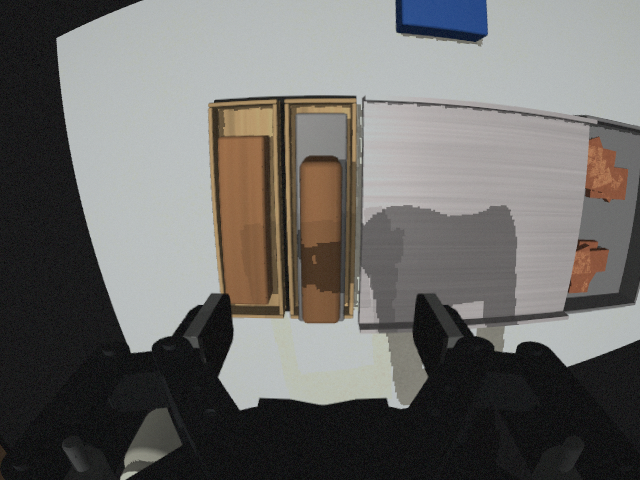

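The scraper stands upright in the empty rest (320,235), with its foot top at 0.053 m, level and centred. The gripper is clear, the plate is empty, and the chips are in the tray.

```bash
python3 -c "
from bench import ctrl
print(ctrl.hand_in())"
```

```text
the job is handed in; nothing more can be done
None
```

The job is handed in at about 16 s robot time; the result was not reported. All four chips lie in the tray, and the scraper is released, upright and fully down in the empty rest. I saw no sign that the bystanders moved, though I did not re-measure them.

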